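# Lock the sample carousel for loading

### The arm

A 6-joint arm with a two-finger parallel gripper is mounted at the origin on the work surface. World frame = base frame: x ahead of the robot, y to its left, z up, the work surface at z = 0. Lengths are in mm, angles in rad, forces in N, time in s.
With the tool pointing down it reaches from about 275 to 1000 mm from the base axis. Payload 8.4 kg.
Tool frame: the origin (TCP) lies between the finger pads; the fingertips stand 22 mm ahead of it and the grasp point (between the pads) lies 3 mm ahead of it; z points along the fingers, y is the line along which they close (so a half turn about z gives the same grasp; the last joint's range is limited). The gripper opens to 85 mm and grips with 20 to 120 N. Pads are 22 mm wide; open, the fingers measure 114 mm over their backs; the gripper's body (76 mm by 85 mm) begins 54 mm behind the grasp point. The pads swing forward as they close: fully open they stand 13 mm farther back than shut.
Start: joints at [-1.111, 0.353, 1.633, -0, 1.155, -0.002], TCP at [278.474, -559.536, 253.281] pointing down, gripper open.
Joint ranges: [-2.63, 2.63], [-0.92, 2.1], [0.06, 2.66], [-1.3, 4.44], [0, 2.69], [-3.02, 3.02]. Speed limits (rad/s): [2.22, 2.22, 2.79, 3.14, 3.14, 3.14].

### API

Orientations are given as [roll, pitch, yaw] about the fixed x, y, z axes, in that order (R = Rz(yaw) Ry(pitch) Rx(roll)).
In Python, from rig import r, grab_frame gives the robot as it stands.
- The arm moves only by the shell command python3 -m inch 'ROWS' [FORCE]. ROWS is JSON, a list of rows, each a list of 7 numbers: the turn, a rotation vector about the tool's x, y, z as a fraction of full scale, then the shift along the tool's x, y, z as a fraction of full scale, then the closure, from 0 (fully open) to 1 (shut). In form: [[rx, ry, rz, dx, dy, dz, fingers], ...]. A call has 1 to 8 rows; each row shifts and turns the commanded pose from where the row before left it, along the tool's axes as they then stand; what a row does not reach is not made up. Full scale, the value 1, is 2.5 cm for a shift and pi rad for a turn. A row lasts 1/12 s, in which the tool goes at most 41.7 mm and 7.16 degrees, less where a joint would pass 70% of its speed; a pose out of reach is approached as far as the arm can. A call with a number of a shift or a turn outside -1 to 1 is refused whole. A call with a gripper value outside its range is refused whole. The fingers move at their own pace and stop on an object; FORCE is the grip in N (left out, the last holds). Time passes only in rows, so rows that do not move let the fingers close. It gives the time, the measured TCP pose, the force, the opening and the grip force at its end, in the units of the state.
- r.sense(): the state, without advancing time (a new reading comes with each control period).
- grab_frame(name): name is "scene" or "top" or "wrist"; returns a dict with "pixels" (420x560x3 uint8, red, green, blue), "z_map" (420x560 float32, mm along the optical axis (not along the pixel's ray), 0 where there is no reading), "vertical_fov" (degrees; the focal length in pixels is half the picture's height over the tangent of half this angle, whatever the lens; pixels are square), "cx", "cy" (the principal point, pixels), "cam_to_world" (4x4, takes a point from camera to world coordinates). Camera axes: x right, y down, z forward; pixel columns grow to the right and rows downward; lengths in mm; the calibration is good to about 2 mm. A picture is of the moment at which its call begins.
- r.sign_off(): hands the job in; it is judged then, once.
The state is a dict: "clock": time; "qpos": joint angles; "qvel": joint speeds; "joint_efforts": joint torques, N m; "eef_pos": TCP position; "tcp_rot": TCP orientation; "contact_force": force on the tool from outside, world axes, zero at the start; "wrist_torque": the same for the moment, N m; "opening": opening from 0.0 (shut) to 1.0 (fully open); "grasp_force": force on a finger pad.
Only numpy, scipy, OpenCV 4.12 (cv2) and the standard library are available. Lean on these libraries where they do the work, as an engineer would, in place of code of your own. Each camera call takes 0.05 s, during which the arm holds its last target. There are 200 camera calls.

### The job

Lock the sample changer's carousel for loading, only by pushing: push it round by one of its blue finger posts until the yellow-edged slot in the steel locking disc stands in line with the lock bar, then push the bar's red tab to slide the bar all the way home into the slot. Do not grip the posts or the tab, keep off the sample tubes, and leave the other things on the bench where they are.

Things in the scene. Friction and masses are not known exactly. Their poses are not given: they have to be found in the camera images.
- sampler: sample changer, cream housing with grey top, fixed: 254 mm along its x, 409 mm along its y (-132 to +277 mm), flat top 92 mm above the bench. Origin on the bench under the carousel's axis, z up. The lock bar lies on its +y side, along x = 0; a flat panel in the -x +y corner. Carousel and bar are captive: they turn and slide but cannot be lifted.
- hub (a point): fixed point on the carousel's upright axis at the height of the locking disc's upper face, 106 mm above the bench. Steel disc: radius 110 mm, 10 mm thick. On it a cream drum, radius 70 mm, 18 mm high, with the sample tubes; a black knob in the middle reaches 50 mm above the disc.
- carousel (a joint): turning angle of the carousel with its locking disc, rad: 0 (or any whole number of turns) when the slot is exactly in line with the lock bar; grows anticlockwise seen from above; turns freely and endlessly either way, stays where it is left. Resistance about 0.16 N m (2 N at a post).
- slot (a point): middle of the mouth of the only slot in the rim of the locking disc, on the disc's upper face, 110 mm from the axis; turns with the carousel. The slot is open at the rim, 22 mm wide, runs 30 mm straight towards the axis, and both its edges are marked yellow.
- lock_line (a point): fixed point where the middle of the slot's mouth must stand: 110 mm from the axis, in line with the lock bar.
- post0 (a point): centre of the top of a blue upright finger post on the disc, 94 mm from the axis, 60 degrees anticlockwise from the slot; post 14 mm in diameter, 52 mm high (from the disc to 158 mm above the bench).
- post1 (a point): the same for the finger post 180 degrees from the slot.
- post2 (a point): the same for the finger post 300 degrees anticlockwise from the slot.
- tubes: the twelve capped blood tubes (caps 17 mm across) clipped in the carousel's drum on a circle of 55 mm radius, cap tops 50 mm above the disc (156 mm above the bench), turning with it; origin at the carousel's axis on the bench. Not to be touched.
- lock_bar (a joint): travel of the lock bar towards the carousel, m: 0 drawn back (its nose 12 mm outside the disc's rim; it starts within 4 mm of this), 0.036 fully home, its nose 24 mm inside the rim, in the slot. Friction about 2.5 N, no spring; it stays where it is left. If the slot is not in line, the bar's nose strikes the disc.
- nose (a point): foremost point of the bar's rounded nose, on its upper face. The bar is flat steel, 18 mm wide, 10 mm thick, level with the disc (top 106 mm above the bench), 143 mm long; it runs under two guide bridges 53 mm wide, tops 112 mm above the bench.
- tab (a point): middle of the top of the red upright push tab on the bar, 148 mm above the bench: 42 mm high above the bar, 30 mm wide across it, 8 mm thick along it, 82 mm behind the nose; moves with the bar. Push the face that looks away from the carousel, towards the carousel. A fingertip 118 mm or more above the bench clears bar and bridges.
- pot: loose specimen pot with a yellow lid, 43 mm wide, 48 mm high, standing on the changer's top beside the bar; origin under its centre. Leave it.
- vial: loose control vial with a blue cap, 22 mm wide, 38 mm high, on the changer's top between pot and carousel; origin under its centre. Leave it.
- rack: wooden tube rack 200 x 66 mm, 62 mm high, fixed, to the robot's right; origin under its centre. Tubes in it stand up to 95 mm above the bench.
- tube0: loose capped blood tube in the rack, 17 mm wide, 87 mm long; origin at its foot. Leave it.
- tube1: another such loose tube in the rack. Leave it.
- tube2: another such loose tube in the rack. Leave it.
- pen: loose black marker pen with red cap, 130 mm long, lying on the bench to the robot's left; origin under its middle. Leave it.
- scanner: loose grey hand barcode scanner, 175 mm long, 36 mm high, lying on the bench to the left; origin under its middle. Leave it.
- posts_ccw: the halves of the three blue finger posts that look anticlockwise (push here to turn the carousel clockwise seen from above); origin at the carousel's axis on the bench, turns with it.
- posts_cw: the halves of the same posts that look clockwise (push here to turn the carousel anticlockwise); origin as before.
- tab_out: the half of the red tab that looks away from the carousel (push here to drive the bar home); origin at the carousel's axis on the bench when the bar is drawn back, moves with the bar.
- tab_in: the half of the red tab that looks towards the carousel; origin as before.

How it is judged (in metres and radians):
On the way, in this order (a step that is already met when the one before it is completed fails the run):
1. the slot of the locking disc stands in line with the lock bar, the bar still drawn back from the disc (horizontal distance between slot and lock_line below 0.007 m and value of joint lock_bar below 0.011 m), for 0.2 s.
2. the lock bar is pushed home into the slot (value of joint lock_bar above 0.032 m), for 0.2 s.
At the end, for the whole second after the job is handed in: The lock bar is home in the slot (32 mm or more of its 36 mm travel), the slot's mouth within 6 mm of the lock line, and the carousel is at rest (value of joint lock_bar above 0.032 m and horizontal distance between slot and lock_line below 0.006 m and velocity of joint carousel between -0.05 and 0.05 rad/s); the robot touches nothing.
It fails at once if a post or the tab is gripped (pressed on both sides at once) instead of pushed ((contact force between the fingers and posts_cw above 1 N and contact force between the fingers and posts_ccw above 1 N) or (contact force between the fingers and tab_in above 1 N and contact force between the fingers and tab_out above 1 N)).
It fails at once if the sample tubes in the carousel are touched (more than 2 N) (contact force between any of the arm, the fingers and tubes above 2 N).
It fails at once if a loose thing is lifted, carried or knocked away (moved more than 25 mm) (distance of any of pot, vial, tube0, tube1, tube2, pen, scanner from where it was at the start of the episode above 0.025 m).
It fails at once if the pot or the vial is tipped over (angle between any of pot, vial's own z axis and vertical above 0.6 rad).
It also fails if it takes over 51 s, if anything falls off the work surface, if the arm or the gripper's body presses on something with over 40 N, if the wrist force passes 120 N, or if a joint passes its speed limit or range.

## Working session

There is one attempt and no reset: what is moved stays moved. The work goes in short steps, Python scripts to look and compute and a shell command to move; the robot and the scene stay as the last step left them, time stands still between calls to the robot, and variables do not carry over. Pictures are saved under pics/ and viewed, at most 10 in all, crops included, and the job is handed in when it is done.

```bash
mkdir -p pics
cat > h.py <<'E'
import numpy as np,cv2
from rig import r,grab_frame
def save(f,n): cv2.imwrite('pics/'+n,f['pixels'][:,:,::-1])
def pts(f):
    z=f['z_map'];H,W=z.shape;fl=H/2/np.tan(np.radians(f['vertical_fov'])/2)
    v,u=np.mgrid[:H,:W]
    p=np.stack([(u-f['cx'])/fl*z,(v-f['cy'])/fl*z,z,np.ones_like(z)],-1)
    return (p@np.array(f['cam_to_world']).T)[...,:3]
E
python3 - <<'E'
from h import *
f=grab_frame('top');g=grab_frame('scene')
save(f,'top.png');save(g,'scene.png')
np.savez('top.npz',px=f['pixels'],P=pts(f),z=f['z_map'])
np.savez('scene.npz',px=g['pixels'],P=pts(g),z=g['z_map'])
print(f['cam_to_world'],g['cam_to_world'],r.sense())
E
```

```text
[[ 2.41371257e-02 -9.96252960e-01  8.30508218e-02  4.24499927e+02]
 [-9.99532437e-01 -2.24896921e-02  2.07152400e-02 -3.74153423e+01]
 [-1.87698317e-02 -8.35119967e-02 -9.96329985e-01  1.61778965e+03]
 [ 0.00000000e+00  0.00000000e+00  0.00000000e+00  1.00000000e+00]] [[-2.11561287e-01  5.91972557e-01 -7.77695515e-01  1.40870593e+03]
 [ 9.77265534e-01  1.39462558e-01 -1.59694308e-01  1.59938862e+02]
 [ 1.39247579e-02 -7.93800156e-01 -6.08019255e-01  7.91107715e+02]
 [ 0.00000000e+00  0.00000000e+00  0.00000000e+00  1.00000000e+00]] {'clock': 0.1, 'qpos': array([-1.11135329e+00,  3.53580692e-01,  1.63405866e+00, -9.66715723e-06,
        1.15518976e+00, -2.41764826e-03]), 'qvel': array([ 3.26210018e-04, -1.32747120e-03, -2.24638753e-03,  8.20536640e-05,
       -1.86411702e-03, -1.17849038e-03]), 'joint_efforts': array([ 1.27987814e-04, -6.06359267e+01, -3.42820644e+01, -1.13520130e-04,
        3.94924369e-03, -1.48048775e-05]), 'eef_pos': array([ 278.3210266 , -559.16662826,  252.63608073]), 'tcp_rot': array([-3.14035618e+00,  5.85004567e-06,  4.61864600e-01]), 'contact_force': array([-0.05813668, -0.3237589 ,  0.3155215 ]), 'wrist_torque': array([-0.04645083, -0.05901842, -0.0297832 ]), 'grasp_force': 0.0, 'opening': 0.9967586704185875}
```

View pics/top.png

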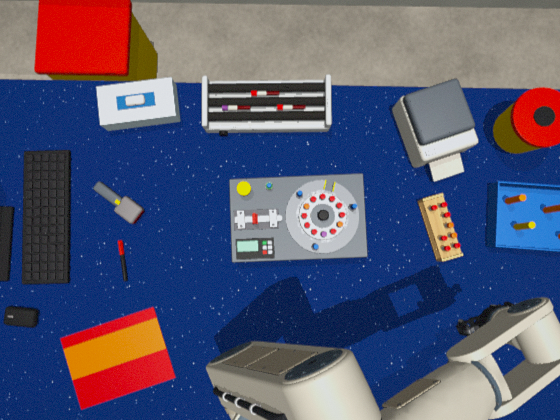

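View pics/scene.png

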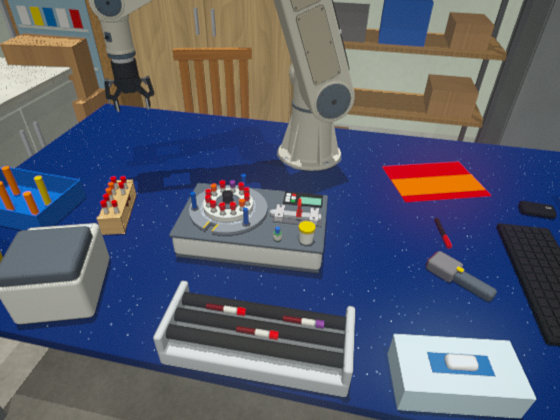

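The top view shows the housing at (230–367, 174–262), disc centred near (323,215), with the yellow slot edges up at (329,185). Posts are near (353,207), (315,247) and (299,195), the red tab near (254,218), the pot at (244,188) and the vial at (269,186). The slot needs about +90° anticlockwise.

Run:
```python
from h import *
for n in ('top','scene'):
    d=np.load(n+'.npz');px=d['px'];P=d['P']
    hsv=cv2.cvtColor(px,cv2.COLOR_RGB2HSV);h,s,v=[hsv[...,i].astype(int) for i in range(3)]
    roi=(P[...,2]>80)&(P[...,2]<175)&(P[...,0]>250)&(P[...,0]<750)&(P[...,1]>-200)&(P[...,1]<320)&(d['z']>0)
    for c,m in dict(yellow=(h>20)&(h<35)&(s>120)&(v>90),blue=(h>95)&(h<118)&(s>110)&(v>40),red=((h<8)|(h>172))&(s>150)&(v>70),dark=(v<45)).items():
        m=(m&roi).astype(np.uint8)
        k,l,st,ce=cv2.connectedComponentsWithStats(m,connectivity=8)
        for i in range(1,k):
            if st[i,4]>=6:
                q=P[l==i];print(n,c,st[i,4],ce[i].round(1),np.median(q,0).round(0),'zmax',q[:,2].max().round(0))
    # grey top outline
    if n=='top':
        m=((P[...,2]>75)&roi).astype(np.uint8)
        m=cv2.morphologyEx(m,cv2.MORPH_OPEN,np.ones((5,5)))
        q=P[(m>0)&(abs(P[...,2]-92)<8)][:,:2].astype(np.float32)
        R=cv2.minAreaRect(q);print(R,cv2.boxPoints(R).round(0).tolist())
        m=roi&(abs(P[...,2]-106)<3)
        print('zs',np.percentile(P[...,2][roi],[5,25,50,75,95]))
f=np.load('top.npz')['px'][165:270,222:375];cv2.imwrite('pics/c.png',cv2.resize(f[:,:,::-1],None,fx=5,fy=5,interpolation=2))
```

```text
top yellow 161 [243.4 188.1] [618.  78. 140.] zmax 151.0
top yellow 11 [324.4 184.4] [ 639. -162.  106.] zmax 114.0
top yellow 11 [333.4 186.4] [ 634. -189.  107.] zmax 115.0
top blue 17 [268.6 184.9] [630.   3. 129.] zmax 134.0
top blue 21 [299.2 193. ] [604. -86. 156.] zmax 161.0
top blue 22 [315.1 246.1] [ 452. -134.  157.] zmax 165.0
top red 20 [322.  196.1] [ 597. -152.  157.] zmax 162.0
top red 19 [312.8 199. ] [ 588. -126.  157.] zmax 163.0
top red 19 [331.6 198. ] [ 592. -181.  157.] zmax 163.0
top red 8 [337.6 205. ] [ 572. -199.  156.] zmax 159.0
top red 45 [254.5 218.4] [529.  43. 147.] zmax 157.0
top red 18 [303.7 215.3] [ 540. -101.  156.] zmax 162.0
top red 17 [306.5 224.6] [ 512. -110.  156.] zmax 161.0
top red 18 [332.8 230.7] [ 496. -185.  154.] zmax 162.0
top red 17 [313.6 231.5] [ 495. -131.  158.] zmax 162.0
top red 12 [264.5 252. ] [431.  12.  98.] zmax 102.0
top dark 10 [318.8 215.9] [ 538. -143.  155.] zmax 156.0
((535.451416015625, -43.5921630859375), (254.3946533203125, 327.6729431152344), 3.631983757019043) [[398.0, 112.0], [419.0, -215.0], [673.0, -199.0], [652.0, 128.0]]
zs [ 87.94134829  92.32427751  97.41701963 110.26475323 144.09223126]
scene yellow 179 [306.6 227. ] [623.  78. 140.] zmax 143.0
scene yellow 11 [205.7 224.4] [ 632. -191.  107.] zmax 110.0
scene yellow 12 [214.8 226.6] [ 629. -165.  105.] zmax 108.0
scene blue 39 [243.3 178.4] [ 457. -136.  151.] zmax 160.0
scene blue 69 [245.4 215.7] [613. -86. 141.] zmax 159.0
scene blue 34 [277.1 229.5] [635.   4. 127.] zmax 132.0
scene red 31 [222.1 184. ] [ 504. -186.  153.] zmax 159.0
scene red 93 [244.3 190.8] [ 519. -112.  154.] zmax 159.0
scene red 8 [293.5 194.5] [430.  11.  97.] zmax 99.0
scene red 47 [211.7 202.2] [ 597. -183.  154.] zmax 158.0
scene red 64 [298.8 208.1] [544.  44. 129.] zmax 150.0
scene red 41 [232.3 205. ] [ 595. -127.  154.] zmax 158.0
scene red 37 [221.9 205.5] [ 604. -153.  154.] zmax 159.0
```

View pics/c.png

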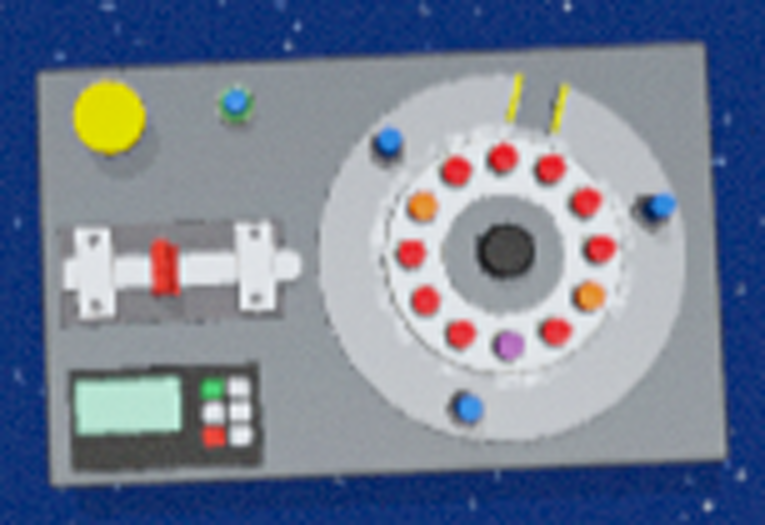

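The crop shows the slot edges up at about −12° and the bar, with its tab, on the left. Hub is about (540,−155) and the lock line lies along ~93.6°, so I need about +106° of turn. I'll push post0 (at 48°) from its clockwise side, moving on a constant arc. First I'll approach at height with the fingers shut.

```bash
python3 -m inch '[[0,0,0,0.9,-0.42,0,1],[0,0,0,0.9,-0.42,0,1],[0,0,0,0.9,-0.42,0,1],[0,0,0,0.9,-0.42,0,1],[0,0,0,0.9,-0.42,0,1],[0,0,0,0.9,-0.42,0,1],[0,0,0,0.9,-0.42,0,1],[0,0,0,0.9,-0.42,0,1]]' && python3 -m inch '[[0,0,0,0.9,-0.42,0,1],[0,0,0,0.9,-0.42,0,1],[0,0,0,0.9,-0.42,0,1],[0,0,0,0.9,-0.42,0,1],[0,0,0,0.9,-0.42,0,1],[0,0,0,0.9,-0.42,0,1],[0,0,0,0,0,0,1],[0,0,0,0,0,0,1]]'
python3 - <<'E'
from h import *
f=grab_frame('wrist');save(f,'w1.png');np.savez('w1.npz',px=f['pixels'],P=pts(f),z=f['z_map']);print(f['cam_to_world'],f['cx'],f['cy'],f['vertical_fov'])
E
```

```text
clock: 0.77
eef_pos: [402.6, -402.9, 253.0]
tcp_rot: [-3.141, 0.0, 0.462]
contact_force: [0.3, 0.6, 0.5]
opening: 0.0
grasp_force: 0.0
clock: 1.43
eef_pos: [495.3, -286.7, 252.9]
tcp_rot: [-3.141, 0.001, 0.464]
contact_force: [-0.5, -0.3, 0.1]
opening: -0.002
grasp_force: 0.0
[[ 4.47834125e-01 -8.56813994e-01 -2.55566774e-01  5.60928535e+02]
 [-8.94116642e-01 -4.29099036e-01 -1.28177404e-01 -2.55241730e+02]
 [ 1.60737481e-04  2.85908722e-01 -9.58256843e-01  3.73782373e+02]
 [ 0.00000000e+00  0.00000000e+00  0.00000000e+00  1.00000000e+00]] 280.0559209861757 211.42834250795505 64.17325428581398
```

View pics/w1.png

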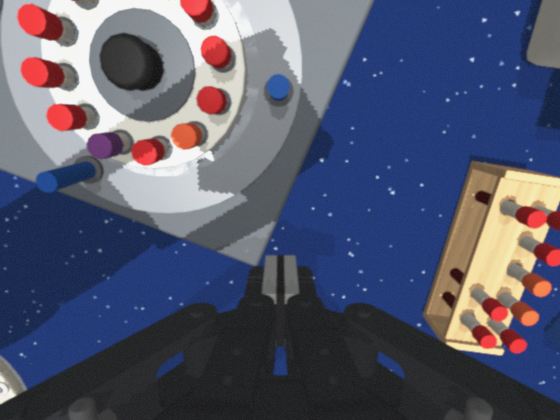

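Wrist view: post2 at (278,87), post1 at (45,183), knob at (130,60), shut fingertips at (280,265–345). I'll carry on to the hover over ~21°.

```bash
python3 -m inch '[[0,0,0,0.71,-0.33,0,1],[0,0,0,0.71,-0.33,0,1],[0,0,0,0.71,-0.33,0,1],[0,0,0,0.71,-0.33,0,1],[0,0,0,0.71,-0.33,0,1],[0,0,0,0.71,-0.33,0,1],[0,0,0,0.71,-0.33,0,1],[0,0,0,0.71,-0.33,0,1]]' && python3 -m inch '[[0,0,0,0.71,-0.33,0,1],[0,0,0,0.71,-0.33,0,1],[0,0,0,0.71,-0.33,0,1],[0,0,0.03,0,0,0,1],[0,0,0,0,0,0,1]]'
python3 - <<'E'
from h import *
f=grab_frame('top');save(f,'t2.png');P=pts(f)
f=grab_frame('wrist');save(f,'w2.png')
px=f['pixels'];P=pts(f)
hsv=cv2.cvtColor(px,cv2.COLOR_RGB2HSV);h,s,v=[hsv[...,i].astype(int) for i in range(3)]
roi=(P[...,2]>95)&(P[...,2]<170)
for c,m in dict(yellow=(h>20)&(h<35)&(s>120)&(v>90),blue=(h>95)&(h<118)&(s>110)&(v>40)&(P[...,2]>154),red=((h<8)|(h>172))&(s>150)&(v>70)&(P[...,2]>144),white=(P[...,2]>109)&(P[...,2]<115)&(s<60),knob=(v<60)&(P[...,2]>152)).items():
    k,l,st,ce=cv2.connectedComponentsWithStats((m&roi).astype(np.uint8))
    for i in range(1,k):
        if st[i,4]>=40: q=P[l==i];print(c,st[i,4],ce[i].round(0),q.mean(0).round(1))
E
```

```text
clock: 2.15
eef_pos: [592.6, -165.8, 253.1]
tcp_rot: [-3.142, 0.001, 0.46]
contact_force: [-0.5, 0.4, 0.5]
opening: -0.004
grasp_force: 0.0
clock: 2.57
eef_pos: [629.3, -119.8, 252.9]
tcp_rot: [-3.141, 0.001, 0.364]
contact_force: [0.2, 0.0, 0.1]
opening: -0.001
grasp_force: 0.0
yellow 2202 [ 18. 129.] [622.7  66.9 139.1]
blue 322 [224. 233.] [609.  -88.5 158.1]
red 551 [ 26. 259.] [533.   41.6 147.7]
red 219 [311. 266.] [ 605.2 -154.7  152.8]
red 283 [239. 283.] [ 573.7 -110.4  153.3]
red 458 [340. 290.] [ 596.  -181.5  154.4]
red 159 [220. 305.] [ 549.7 -103.3  150.4]
white 204 [ 52. 125.] [626.   62.5 111.9]
white 139 [140. 144.] [635.9  -3.4 111.4]
white 1243 [ 10. 226.] [532.1  79.9 112.1]
white 215 [236. 210.] [611.8 -89.2 110.4]
white 1521 [121. 258.] [537.  -12.2 112.2]
white 285 [283. 239.] [ 602.5 -134.2  112. ]
white 148 [390. 303.] [ 579.7 -246.   110.4]
```

View pics/w2.png

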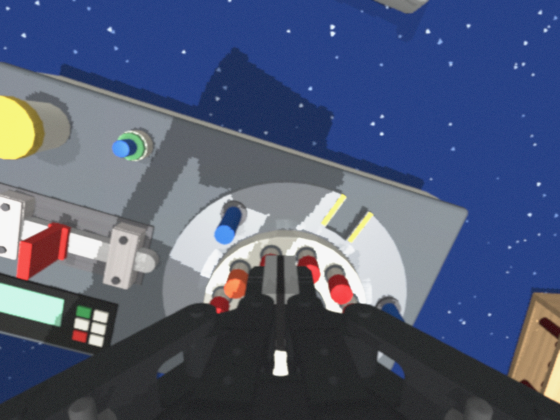

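The wrist view shows post0's top at (228,222), the slot edges at (335,210) and (360,226), the bar nose at (145,262) and the tab at (42,250). The finger is at 21.5° and the post at about 45°, so the gap is fine. Descending, then the arc.

```bash
python3 -m inch '[[0,0,0,0,0,0.75,1],[0,0,0,0,0,0.75,1],[0,0,0,0,0,0.75,1],[0,0,0,0,0,0.75,1],[0,0,0,0,0,0.65,1],[0,0,0,0,0,0.6,1],[0,0,0,0,0,0,1]]' && python3 -m inch '[[0,0,-0.02,-0.01,-0.24,0,1],[0,0,-0.02,-0.01,-0.24,0,1],[0,0,-0.02,-0.01,-0.24,0,1],[0,0,-0.02,-0.01,-0.24,0,1]]'
```

```text
clock: 3.25
eef_pos: [626.9, -120.1, 144.0]
tcp_rot: [-3.139, 0.004, 0.369]
contact_force: [-0.5, -0.3, -0.0]
opening: 0.001
grasp_force: 0.0
clock: 3.58
eef_pos: [618.0, -99.4, 148.1]
tcp_rot: [3.14, -0.001, 0.623]
contact_force: [0.9, -2.5, -1.8]
opening: -0.001
grasp_force: 1.0
```

```bash
python3 -m inch '[[0,0,-0.02,-0.008,-0.24,0,1],[0,0,-0.02,-0.008,-0.24,0,1],[0,0,-0.02,-0.008,-0.24,0,1],[0,0,-0.02,-0.008,-0.24,0,1],[0,0,-0.02,-0.008,-0.24,0,1],[0,0,-0.02,-0.008,-0.24,0,1],[0,0,-0.02,-0.008,-0.24,0,1],[0,0,-0.02,-0.008,-0.24,0,1]]'
```

```text
clock: 4.25
eef_pos: [581.9, -68.9, 148.4]
tcp_rot: [3.139, -0.0, 1.126]
contact_force: [1.7, -2.3, 0.4]
opening: 0.007
grasp_force: 1.3
```

```bash
python3 -m inch '[[0,0,-0.02,-0.008,-0.24,0,1],[0,0,-0.02,-0.008,-0.24,0,1],[0,0,-0.02,-0.008,-0.24,0,1],[0,0,-0.02,-0.008,-0.24,0,1],[0,0,-0.02,-0.008,-0.24,0,1],[0,0,-0.02,-0.008,-0.24,0,1],[0,0,-0.02,-0.008,-0.24,0,1],[0,0,-0.02,-0.008,-0.24,0,1]]' && python3 -m inch '[[0,0,-0.02,-0.008,-0.24,0,1],[0,0,-0.02,-0.008,-0.24,0,1],[0,0,-0.02,-0.008,-0.24,0,1],[0,0,-0.02,-0.008,-0.24,0,1],[0,0,-0.02,-0.008,-0.24,0,1],[0,0,-0.02,-0.008,-0.24,0,1],[0,0,-0.02,-0.008,-0.24,0,1],[0,0,-0.02,-0.008,-0.24,0,1]]'
python3 - <<'E'
from h import *
for n in ('top','scene'):
    f=grab_frame(n);save(f,n+'3.png');px=f['pixels'];P=pts(f)
    c=px[150:280,215:380] if n=='top' else px[165:270,165:335]
    cv2.imwrite('pics/c3%s.png'%n,cv2.resize(c[:,:,::-1],None,fx=4.5,fy=4.5,interpolation=2))
    hsv=cv2.cvtColor(px,cv2.COLOR_RGB2HSV);h,s,v=[hsv[...,i].astype(int) for i in range(3)]
    roi=(P[...,2]>85)&(P[...,2]<170)&(P[...,0]>400)&(P[...,0]<700)&(P[...,1]>-300)&(P[...,1]<120)
    for c,m in dict(yellow=(h>20)&(h<35)&(s>100)&(v>80),blue=(h>95)&(h<118)&(s>110)&(v>40)).items():
        k,l,st,ce=cv2.connectedComponentsWithStats((m&roi).astype(np.uint8),connectivity=8)
        for i in range(1,k):
            if st[i,4]>=4: print(n,c,st[i,4],ce[i].round(1),np.median(P[l==i],0).round(1))
E
```

```text
clock: 4.92
eef_pos: [535.6, -59.5, 148.5]
tcp_rot: [3.138, 0.001, 1.628]
contact_force: [2.5, -1.4, 0.2]
opening: -0.003
grasp_force: 1.2
clock: 5.58
eef_pos: [490.4, -73.8, 148.5]
tcp_rot: [3.139, 0.002, 2.131]
contact_force: [2.4, -0.9, 0.3]
opening: -0.003
grasp_force: 1.2
top yellow 166 [243.4 188. ] [617.4  78.6 139.8]
top yellow 14 [292.5 203. ] [579.6 -68.3 107.8]
top blue 17 [268.6 184.9] [629.1   3.1 129.2]
top blue 24 [314.4 184.1] [ 631.5 -129.7  155.4]
top blue 23 [353.5 223.6] [ 518.9 -245.6  155.6]
scene yellow 12 [259.9 212.9] [552.4 -63.6 107.2]
scene yellow 17 [256.2 218.3] [573.7 -69.6 105.2]
scene yellow 185 [306.7 227. ] [622.3  77.6 139.3]
scene blue 47 [255.1 189.1] [481.4 -94.1 134.6]
scene blue 69 [199.1 190.1] [ 528.1 -246.5  139.4]
scene blue 74 [226.8 219.5] [ 639.7 -128.2  139.9]
scene blue 34 [277.1 229.5] [634.8   4.1 126.7]
```

View pics/c3scene.png

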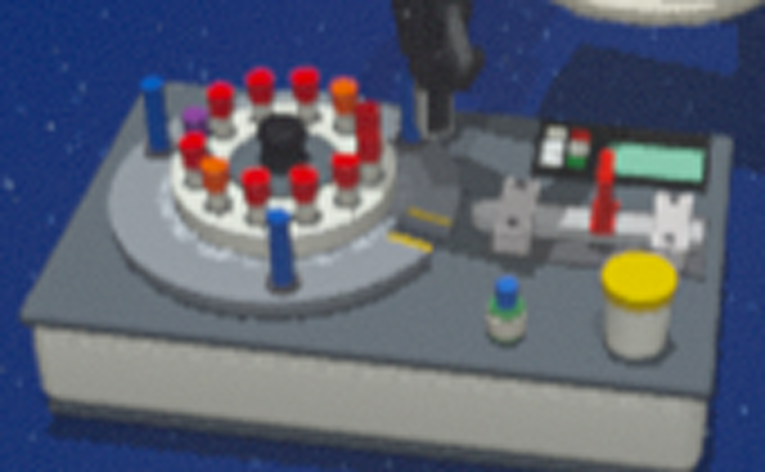

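The picture shows the slot edges (scene px 256–260, 213–218) still short of the bar, with the finger behind post0. The slot is at ~75.5° and the lock line at ~93.6°. I'll push about 14° more, back off and lift for a close look.

```bash
python3 -m inch '[[0,0,-0.02,-0.008,-0.24,0,1],[0,0,-0.02,-0.008,-0.24,0,1],[0,0,-0.02,-0.008,-0.24,0,1],[0,0,-0.02,-0.008,-0.24,0,1],[0,0,0,0,0,0,1]]' && python3 -m inch '[[0,0,0,0,0.25,0,1],[0,0,0,0.3,0.25,-0.8,1],[0,0,0,0.3,0,-0.8,1],[0,0,0,0.3,0,-0.8,1],[0,0,0,0.3,0,-0.8,1],[0,0,0,0.3,0,-0.8,1],[0,0,0,0,0,-0.8,1],[0,0,0,0,0,0,1]]'
python3 - <<'E'
from h import *
f=grab_frame('wrist');save(f,'w4.png');np.savez('w4.npz',px=f['pixels'],P=pts(f))
E
```

```text
clock: 6.1
eef_pos: [470.7, -88.7, 147.6]
tcp_rot: [3.141, 0.0, 2.379]
contact_force: [-0.3, -0.5, 1.0]
opening: 0.003
grasp_force: 0.0
clock: 6.77
eef_pos: [454.6, -52.6, 270.9]
tcp_rot: [3.138, 0.005, 2.376]
contact_force: [1.3, -0.6, 1.2]
opening: 0.002
grasp_force: 0.0
```

View pics/w4.png

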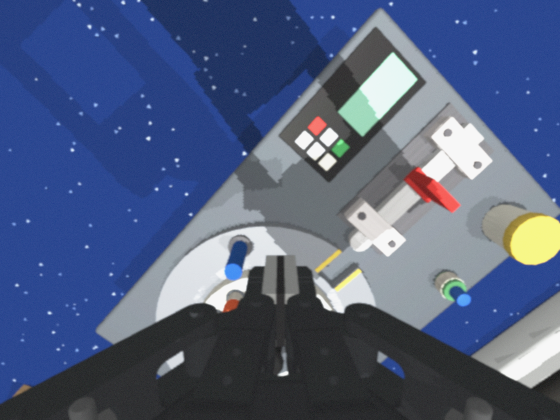

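The wrist view shows the yellow edges at (328,260) and (347,280), the bar nose at (360,240), bridges at (375,228) and (465,148), and the tab at (432,190). The slot is nearly in line. I'll measure it against the bar line in this one picture.

Run:
```python
from h import *
d=np.load('w4.npz');px=d['px'];P=d['P']
hsv=cv2.cvtColor(px,cv2.COLOR_RGB2HSV);h,s,v=[hsv[...,i].astype(int) for i in range(3)]
def comps(m,n,name):
    k,l,st,ce=cv2.connectedComponentsWithStats(m.astype(np.uint8));out=[]
    for i in range(1,k):
        if st[i,4]>=n:
            q=P[l==i];R=cv2.minAreaRect(q[:,:2].astype(np.float32));print(name,st[i,4],ce[i].round(0),q.mean(0).round(1),'rect',np.round(R[0],1),np.round(R[1],1),round(R[2],1));out.append((q.mean(0),np.array(R[0]),q))
    return out
z=P[...,2]
yel=comps((h>20)&(h<35)&(s>100)&(v>80)&(z>98)&(z<115),40,'yel')
bar=comps((z>108.5)&(z<116)&(s<60)&(v>90),400,'bridge')
red=comps(((h<8)|(h>172))&(s>150)&(z>142)&(z<152)&(P[...,1]>0),50,'tabtop')
nose=comps((z>102)&(z<108.5)&(s<60)&(v>110)&(P[...,1]>-40),100,'bar')
blue=comps((h>95)&(h<118)&(s>110)&(v>40)&(z>154),30,'post')
b=sorted([x[1] for x in bar if -60<x[1][1]<150],key=lambda a:a[1])
if len(b)>=2:
    u=b[-1]-b[0];u/=np.hypot(*u);n=np.array([-u[1],u[0]])
    print('bar dir deg',np.degrees(np.arctan2(u[1],u[0])),'edge offsets from bar line (+ = n side)',[((x[0][:2]-b[0])@n).round(2) for x in yel],'hub off',((np.array([541.5,-155])-b[0])@n))
    for x in red: print('tab off',(x[0][:2]-b[0])@n)
for x in yel:
    w,V=np.linalg.eigh(np.cov(x[2][:,:2].T));a=V[:,1];print('edge dir',np.degrees(np.arctan2(a[1],a[0]))%180)
```

```text
yel 125 [328. 260.] [530.1 -63.3 106.9] rect [530.  -63.1] [ 4.6 29.7] 1.0
yel 101 [348. 279.] [557.6 -62.5 106.8] rect [557.3 -62.8] [ 3.8 29.6] 0.0
bridge 1779 [461. 148.] [527.9  84.2 112.2] rect [529.2  84.5] [53.9 22.2] 3.9
bridge 1414 [376. 228.] [534.2 -11.  112.3] rect [535.2 -11.1] [53.6 22. ] 3.7
tabtop 428 [441. 195.] [530.2  42.2 147.7] rect [531.4  42.5] [29.8  7.4] 4.3
bar 753 [439. 160.] [526.5  67.  105.8] rect [523.1  69. ] [33.2 56.7] 70.4
bar 187 [473. 133.] [527.5 100.5 106.1] rect [528.1 100.5] [18.9  6.8] 5.1
bar 853 [398. 204.] [532.8  17.7 106.1] rect [533.5  17.5] [19.3 35.4] 3.4
bar 173 [496. 219.] [605.5  72.2 105.2] rect [607.9  73.6] [13.2 35.3] 17.0
bar 312 [359. 241.] [535.9 -29.8 106.1] rect [536.5 -30.5] [18.5 16.1] 3.9
bar 113 [445. 280.] [623.3   3.1 105.3] rect [625.5   2.8] [10. 22.] 3.2
post 268 [233. 270.] [ 462.3 -109.7  159.7] rect [431.8 -61.9] [ 13.2 130.6] 32.5
post 46 [444. 342.] [474.2 -12.6 317.5] rect [441.   -9.9] [ 6.2 78.2] 84.8
bar dir deg 93.57634530196475 edge offsets from bar line (+ = n side) [np.float64(8.38), np.float64(-19.08)] hub off 2.7085093742489854
tab off 1.7236916294432088
edge dir 90.24392784348939
edge dir 90.08094391997429
```

The slot needs about 3.3° more (bar 93.6°, slot 90.2°, and a 5.4 mm offset confirms it). I'll go back down 8 mm short of the post and then push on.

```bash
python3 -m inch '[[0,0,0,-0.73,-0.14,0,1],[0,0,0,-0.73,-0.14,0,1],[0,0,0,0,0,0.8,1],[0,0,0,0,0,0.8,1],[0,0,0,0,0,0.8,1],[0,0,0,0,0,0.8,1],[0,0,0,0,0,0.8,1],[0,0,0,0,0,0.6,1]]' && python3 -m inch '[[0,0,0,0,0,0,1],[0,0,0,0,0,0,1]]'
```

```text
clock: 7.48
eef_pos: [473.0, -83.0, 149.5]
tcp_rot: [-3.14, -0.002, 2.376]
contact_force: [-0.1, 0.2, -0.2]
opening: -0.001
grasp_force: 0.0
clock: 7.65
eef_pos: [473.2, -83.1, 150.9]
tcp_rot: [-3.14, -0.003, 2.377]
contact_force: [0.1, 0.0, 0.5]
opening: 0.001
grasp_force: 0.0
```

```bash
python3 -m inch '[[0,0,0,-0.06,-0.12,0,1],[0,0,-0.006,-0.02,-0.12,0,1],[0,0,-0.006,0,-0.11,0,1],[0,0,-0.006,0,-0.11,0,1],[0,0,0,0,0,0,1],[0,0,0,0,0,0,1]]'
```

```text
clock: 8.15
eef_pos: [467.5, -93.4, 152.4]
tcp_rot: [3.141, 0.0, 2.434]
contact_force: [0.3, -0.4, -0.6]
opening: 0.002
grasp_force: 0.0
```

```bash
python3 -m inch '[[0,0,0,0,0.25,0,1],[0,0,0,0.3,0.25,-0.8,1],[0,0,0,0.3,0,-0.8,1],[0,0,0,0.3,0,-0.8,1],[0,0,0,0.3,0,-0.8,1],[0,0,0,0.3,0,-0.8,1],[0,0,0,0,0,-0.6,1],[0,0,0,0,0,0,1]]'
python3 - <<'E'
from h import *
f=grab_frame('wrist');save(f,'w5.png');px=f['pixels'];P=pts(f)
hsv=cv2.cvtColor(px,cv2.COLOR_RGB2HSV);h,s,v=[hsv[...,i].astype(int) for i in range(3)];z=P[...,2]
def comps(m,n,name):
    k,l,st,ce=cv2.connectedComponentsWithStats(m.astype(np.uint8));out=[]
    for i in range(1,k):
        if st[i,4]>=n:
            q=P[l==i][:,:2];R=cv2.minAreaRect(q.astype(np.float32));print(name,st[i,4],ce[i].round(0),np.round(R[0],1),np.round(R[1],1));out.append((np.array(R[0]),q))
    return out
yel=comps((h>20)&(h<35)&(s>100)&(v>80)&(z>98)&(z<115),40,'yel')
b=sorted([x[0] for x in comps((z>108.5)&(z<116)&(s<60)&(v>90)&(P[...,0]<600)&(P[...,1]>-40),400,'bridge')],key=lambda a:a[1])
comps((z>102)&(z<108.5)&(s<60)&(v>110)&(P[...,1]>-45)&(P[...,1]<-20),100,'nose')
u=b[-1]-b[0];u/=np.hypot(*u);n=np.array([-u[1],u[0]])
print('bar dir',np.degrees(np.arctan2(u[1],u[0])),'edge offs',[((x[0]-b[0])@n).round(2) for x in yel])
for x in yel:
    w,V=np.linalg.eigh(np.cov(x[1].T));a=V[:,1];print('edge dir',np.degrees(np.arctan2(a[1],a[0]))%180)
E
```

```text
clock: 8.82
eef_pos: [448.6, -58.9, 270.0]
tcp_rot: [3.139, 0.004, 2.435]
contact_force: [1.6, -0.1, 0.2]
opening: -0.001
grasp_force: 0.0
yel 128 [330. 261.] [525.4 -64.2] [ 5.1 29.6]
yel 87 [350. 279.] [552.7 -62.1] [ 4.5 28.7]
bridge 1756 [473. 159.] [529.1  84.6] [54.2 22.4]
bridge 1398 [384. 235.] [535.4 -11. ] [54.1 22. ]
nose 316 [366. 246.] [536.8 -30.6] [18.8 16.2]
bar dir 93.82002479743397 edge offs [np.float64(13.57), np.float64(-13.83)]
edge dir 93.5516835700517
edge dir 92.520447878089
```

The slot is centred on the bar line: edge offsets are +13.6 and −13.8 mm. Next I turn the tool along the bar and hover behind the tab.

```bash
python3 -m inch '[[0,0,0.0364,0,0,0,1],[0,0,0.0364,0,0,0,1],[0,0,0.0364,0,0,0,1],[0,0,0.0364,0,0,0,1],[0,0,0.0364,0,0,0,1],[0,0,0.0364,0,0,0,1],[0,0,0.0364,0,0,0,1],[0,0,0,0,0,0,1]]' && python3 -m inch '[[0,0,0,0.61,0.44,0,1],[0,0,0,0.61,0.44,0,1],[0,0,0,0.61,0.44,0,1],[0,0,0,0.61,0.44,0,1],[0,0,0,0.61,0.44,0,1],[0,0,0,0.61,0.44,0,1],[0,0,0,0.61,0.44,0,1],[0,0,0,0.61,0.44,0,1]]'
```

```text
clock: 9.53
eef_pos: [446.8, -59.1, 265.8]
tcp_rot: [-3.14, -0.0, 1.629]
contact_force: [-0.1, 0.4, 0.2]
opening: 0.001
grasp_force: 0.0
clock: 10.2
eef_pos: [527.4, 69.0, 266.0]
tcp_rot: [-3.14, 0.0, 1.639]
contact_force: [0.0, -0.1, 0.5]
opening: 0.002
grasp_force: 0.0
```

```bash
python3 -m inch '[[0,0,0,0,0,0.3,1],[0,0,0,0,0,0,1]]'
```

```text
clock: 10.37
eef_pos: [526.5, 68.5, 257.4]
tcp_rot: [-3.139, 0.0, 1.639]
contact_force: [-0.3, 0.0, -0.5]
opening: 0.002
grasp_force: 0.0
```

```bash
python3 -m inch '[[0,0,0,0.04,0.1,0.75,1],[0,0,0,0,0,0.75,1],[0,0,0,0,0,0.75,1],[0,0,0,0,0,0.75,1],[0,0,0,0,0,0.75,1],[0,0,0,0,0,0.6,1],[0,0,0,0,0,0,1]]' && python3 -m inch '[[0,0,0,-0.16,0,0,1],[0,0,0,-0.16,0,0,1],[0,0,0,-0.16,0,0,1],[0,0,0,-0.16,0,0,1],[0,0,0,-0.16,0,0,1],[0,0,0,-0.16,0,0,1]]'
```

```text
clock: 10.95
eef_pos: [526.9, 68.1, 147.5]
tcp_rot: [-3.135, 0.001, 1.636]
contact_force: [-0.5, 0.2, 0.2]
opening: -0.0
grasp_force: 0.0
clock: 11.45
eef_pos: [531.7, 45.0, 151.6]
tcp_rot: [3.14, -0.0, 1.634]
contact_force: [-0.1, 3.0, 1.6]
opening: 0.0
grasp_force: 1.4
```

```bash
python3 -m inch '[[0,0,0,-0.14,0,0,1],[0,0,0,-0.14,0,0,1],[0,0,0,-0.14,0,0,1],[0,0,0,-0.14,0,0,1],[0,0,0,-0.14,0,0,1]]' && python3 -m inch '[[0,0,0,-0.08,0,0,1],[0,0,0,-0.08,0,0,1],[0,0,0,-0.08,0,0,1]]'
```

```text
clock: 11.87
eef_pos: [532.6, 27.5, 150.9]
tcp_rot: [3.141, -0.0, 1.634]
contact_force: [1.8, 3.2, 2.4]
opening: -0.0
grasp_force: 1.4
clock: 12.12
eef_pos: [532.7, 25.2, 150.9]
tcp_rot: [3.141, -0.007, 1.631]
contact_force: [-1.7, 37.2, 4.9]
opening: 0.003
grasp_force: 18.3
```

The bar stopped hard (37 N). I'll back off, lift and check whether that is the end stop.

```bash
python3 -m inch '[[0,0,0,0.4,0,0,1],[0,0,0,0.5,0,-0.4,1],[0,0,0,0,0,-0.8,1],[0,0,0,0,0,-0.8,1],[0,0,0,0,0,-0.8,1],[0,0,0,0,0,-0.8,1],[0,0,0,0,0,-0.8,1],[0,0,0,0,0,0,1]]'
python3 - <<'E'
from h import *
f=grab_frame('scene');save(f,'s6.png')
cv2.imwrite('pics/c6.png',cv2.resize(f['pixels'][165:270,165:335][:,:,::-1],None,fx=4.5,fy=4.5,interpolation=2))
for n in ('top','scene','wrist'):
    f=grab_frame(n);px=f['pixels'];P=pts(f)
    hsv=cv2.cvtColor(px,cv2.COLOR_RGB2HSV);h,s,v=[hsv[...,i].astype(int) for i in range(3)];z=P[...,2]
    m=((h<8)|(h>172))&(s>150)&(z>142)&(z<152)&(P[...,1]>-30)&(P[...,1]<90)&(P[...,0]>480)&(P[...,0]<600)
    if m.sum(): print(n,m.sum(),np.median(P[m],0).round(1))
    m=(h>20)&(h<35)&(s>100)&(v>80)&(z>98)&(z<115)
    k,l,st,ce=cv2.connectedComponentsWithStats(m.astype(np.uint8),connectivity=8)
    for i in range(1,k):
        if st[i,4]>5: print(n,'yel',st[i,4],ce[i].round(0),P[l==i].mean(0).round(1))
E
```

```text
clock: 12.78
eef_pos: [533.0, 44.4, 265.2]
tcp_rot: [3.136, 0.001, 1.635]
contact_force: [1.1, 0.7, 0.2]
opening: -0.002
grasp_force: 0.0
top yel 104 [510. 134.] [ 802.3 -719.1  106. ]
top yel 15 [521. 198.] [ 611.2 -749.5  105.6]
top yel 17 [290. 212.] [551.  -60.4 106.8]
top yel 11 [290. 222.] [523.8 -60.9 107.2]
top yel 37 [531. 225.] [ 531.3 -775.6  105.6]
scene 23 [539.1  11.5 147.4]
scene yel 36 [ 38. 179.] [ 536.8 -776.   103.7]
scene yel 8 [260. 207.] [523.6 -67.9 105.7]
scene yel 8 [260. 213.] [549.3 -63.7 104.7]
wrist 207 [534.8  13.3 147.3]
```

View pics/c6.png

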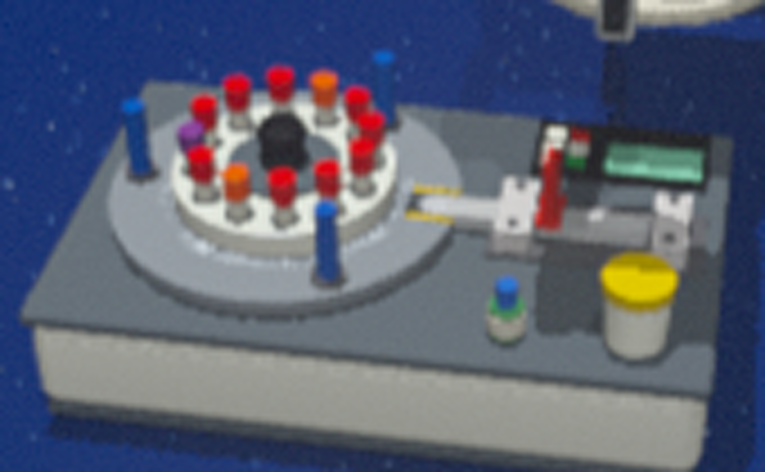

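The picture shows the bar's nose inside the yellow-edged slot, about 23 of 30 mm deep (crop px 418 between 460 and 405). That agrees with the hard stop, and the tab at y≈12–13 mm matches its computed home of 12.7 mm. The arm is clear and the pot and vial are in place.

```bash
python3 -c "
from rig import r
print(r.sign_off())"
```

```text
the job is handed in; nothing more can be done
None
```

I turned the carousel by pushing post0 until the slot was in line with the lock bar, pushed the bar against its end stop with its nose about 23 mm into the slot, and handed the job in with the arm clear; no verdict was returned.

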